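# Lay out a stack of patterns in their flasks for ramming

## Task

Get the four flasks ready for ramming: take the stack of wooden patterns apart and stand each pattern upright on the board in the middle of the flask whose rim has its colour, with the blue and the yellow pattern squared up to the sides of their flasks. Set the patterns down without dropping or tipping them, and leave the tin and the sprue pin standing where they are.

Things in the scene. Friction and masses are not known exactly. Their poses are not given: they have to be found in the camera images.
- pattern_blue: Blue painted wooden bearing-foot pattern, bottom of the stack, on a fixed bare-wood board 170 x 100 x 12 mm. Middle block 64 (x) x 60 (y) x 28 mm high, flat top; a foot 14 mm high, 60 mm wide at each end makes it 118 mm long along x; two black core prints (16 mm across, 4 mm high) on each foot. Origin: centre of underside; x lengthwise, z up. 0.1 kg. Grip across the 60 mm middle.
- pattern_yellow: Yellow square flange pattern, 58 x 58 x 26 mm high, flat top with four small black spots near the corners; rests on the blue one. In the stack each pattern lies within a few mm of the centre of the one below, turned by its own angle. Origin: centre of its underside; x and y square to its sides, z up. 0.06 kg.
- pattern_red: Red round hub pattern, 49 mm across at the foot, 47 mm at the top, 28 mm high, flat top; rests on the yellow one. Every pattern has a bare-wood bottom layer 8 mm thick and, but for the green one, a small brass plate let in flush in its top. Origin: centre of its underside, z up. About 0.05 kg.
- pattern_green: Green hexagonal plug pattern, 36 mm across the flats (41.6 mm across the corners), body 26 mm high, with a black round core print (16 mm across, 12 mm high) on top; top of the stack, on the red one. Origin: centre of its underside; the y axis is square to one pair of flats (so are the directions 60 and 120 degrees from it), z up. About 0.03 kg.
- flask_blue: Oblong wooden flask (open frame) with blue painted rim, fixed on a 12 mm moulding board (188 x 140 mm). Inside 160 (x) x 112 (y) mm; walls 10 mm thick, 40 mm high above the board (rim 52 mm above the table). Cleats and lugs outside up to 14 mm. Origin: middle of the board's underside, on the table (patterns stand 12 mm above it); x along its length, z up.
- flask_yellow: Square wooden flask with yellow painted rim, fixed on a 12 mm moulding board. Inside 112 x 112 mm; walls 10 mm thick, rising 40 mm above the board (rim 52 mm above the table). Cleats and lugs outside up to 14 mm. Origin: middle of the board's underside, on the table; x and y square to its sides, z up.
- flask_red: Round wooden flask with red painted rim, fixed on a square 12 mm moulding board (144 mm). Inside 120 mm across; wall 10 mm thick, rising 40 mm above the board (rim 52 mm above the table). Cleats and lugs outside up to 13 mm. Origin: middle of the board's underside, on the table; z up.
- flask_green: Small square wooden flask with green painted rim, fixed on a 12 mm moulding board. Inside 96 x 96 mm; walls 10 mm thick, rising 40 mm above the board (rim 52 mm above the table). Cleats and lugs outside up to 14 mm. Origin: middle of the board's underside, on the table; x and y square to its sides, z up.
- tin: Closed tin of parting compound standing on the table among the flasks, 66 mm across, 75 mm high, paper label, 0.3 kg, loose; not part of the job. Origin: centre of its underside.
- sprue_pin: Tapered bare-wood sprue pin standing on the table among the flasks, 42 mm across at the foot, 28 mm at the top, 110 mm high, 0.08 kg, loose; not part of the job. Origin: centre of its underside.
Things that resemble listed ones, but are neither listed nor needed, are in the scene too. What is meant by the pattern_blue is not purple, and is the smaller of those in its own colour. What is shaped like the flask_yellow but purple is not meant.

How it is judged:
By the outcome, as a careful person would: the job done as asked, in the order asked, and still so for the second after the job is handed in, with the robot touching nothing.
It also fails if it takes over 128 s, if anything falls off the work surface, if the arm or the gripper's body presses on something with over 40 N, if the wrist force passes 120 N, or if a joint passes its speed limit or range.

## Robot

A 6-joint arm with a two-finger parallel gripper is mounted at the origin on the work surface. World frame = base frame: x ahead of the robot, y to its left, z up, the work surface at z = 0. Lengths are in m, angles in rad, forces in N, time in s.
With the tool pointing down it reaches from about 0.275 to 0.725 m from the base axis. Payload 5.6 kg.
Tool frame: the origin (TCP) lies at the very end of the fingers, on their centre line; the grasp point (between the pads) lies 19 mm behind it (bot.grip_point_offset is the distance from the TCP to the grasp point, in m); z points along the fingers, y is the line along which they close (so a half turn about z gives the same grasp; the last joint's range is limited). The gripper opens to 85 mm and grips with 20 to 120 N. Pads are 22 mm wide; open, the fingers measure 114 mm over their backs; the gripper's body (76 mm by 85 mm) begins 54 mm behind the grasp point. The pads swing forward as they close: fully open they stand 13 mm farther back than shut.
Start: joints at [1.582, 0.255, 0.108, 0, -1.424, -0.285], TCP at [0.149, 0.53, 0.231] pointing down, gripper open.
Joint ranges: [-2.95, 2.95], [-1.21, 1.97], [-1.09, 1.5], [-2.87, 1.71], [-2.94, -0.07], [-3.05, 3.05]. Speed limits (rad/s): [2.57, 2.57, 3.14, 3.14, 3.14, 3.14].

## Interface

Orientations are given as a rotation vector (axis times angle).
In Python, from rig import monitor, optics, workorder, bot gives the robot as it stands. The module is installed in compiled form; this text tells all that it offers.
- The arm moves only by the tool apply_moves, never from a script. Its argument "motion" is a list of rows, each a list of 3 entries, a list of its own where there are three numbers: the shift along the world's x, y, z in mm, then the turn about the world's z in degrees, then the finger opening in mm, from 0 to 85.4. A call has 1 to 20 rows; each row shifts and turns the commanded pose from where the row before left it; what a row does not reach is not made up. A row lasts 1/8 s, in which the tool goes at most 62.5 mm and 10.7 degrees, less where a joint would pass 70% of its speed; a pose out of reach is approached as far as the arm can. A call is refused whole if a number of a shift passes 62.5 or a number of a turn 10.7, either way. A call with a gripper value outside its range is refused whole. The fingers move at their own pace and stop on an object; "force" is the grip in N (left out, the last holds). Time passes only in rows, so rows that do not move let the fingers close. It gives the time, the measured TCP pose, the force, the opening and the grip force at its end, in the units of the state.
- monitor.get_state(): the state, without advancing time (a new reading comes with each control period).
- optics.get_image(name): name is "side" or "top"; returns a dict with "image" (420x560x3 uint8, red, green, blue), "intrinsics" (3x3 intrinsics, pixels), "origin" and "attitude" of the camera in the world. Camera axes: x right, y up, looking along -z (the intrinsics and any distortion apply to the point x, -y, -z); pixel columns grow to the right and rows downward; lengths in m; the calibration is good to about 2 mm. A picture is of the moment at which its call begins. There is no depth.
- workorder.sign_off(): hands the job in; it is judged then, once.
The state is a dict: "time_s": time; "q": joint angles; "qvel": joint speeds; "effort": joint torques, N m; "tcp_pos": TCP position; "ee_rot": TCP orientation; "ft_force": force on the tool from outside, world axes, zero at the start; "ft_torque": the same for the moment, N m; "opening": finger opening in m; "grasp_force": force on a finger pad.
Only numpy, scipy, OpenCV 4.12 (cv2) and the standard library are available. Lean on these libraries where they do the work, as an engineer would, in place of code of your own. Each camera call takes 0.05 s, during which the arm holds its last target. There are 200 camera calls.

## Working session

There is one attempt and no reset: what is moved stays moved. The work goes in short steps, Python scripts to look and compute and a tool call to move; the robot and the scene stay as the last step left them, time stands still between calls to the robot, and variables do not carry over. Pictures are saved under pics/ and viewed, at most 14 in all, crops included, and the job is handed in when it is done.

Besides the shell and the picture viewer there is one more tool, called as name([rows], argument=value, ...), one row to a line, values as JSON. apply_moves: Moves the arm, as the interface text tells. Its arguments: {"type":"object","properties":{"motion":{"type":"array"},"force":{"type":"number"}},"required":["motion"]}

```bash
mkdir -p pics; cat > h.py <<'E'
import numpy as np, cv2
from rig import monitor, optics, workorder, bot
def cam(n):
    d=optics.get_image(n); return d
def save(d,f): cv2.imwrite('pics/'+f,cv2.cvtColor(d['image'],cv2.COLOR_RGB2BGR))
def R(d):
    a=np.array(d['attitude'],float)
    return a if a.shape==(3,3) else cv2.Rodrigues(a)[0] if a.size==3 else None
def ray(d,uv):
    K=np.array(d['intrinsics']); p=np.linalg.solve(K,[uv[0],uv[1],1.])
    return np.array(d['origin']),R(d)@np.array([p[0],-p[1],-p[2]])
def at(d,uv,z):
    o,r=ray(d,uv); return (o+r*(z-o[2])/r[2])
def proj(d,P):
    q=R(d).T@(np.array(P,float)-np.array(d['origin'])); p=np.array(d['intrinsics'])@np.array([q[0],-q[1],-q[2]]); return p[:2]/p[2]
E
python3 - <<'E'
from h import *
for n in('top','side'):
    d=cam(n);save(d,n+'0.png');print(n,d.keys(),d['intrinsics'],d['origin'],d['attitude'])
print(monitor.get_state())
E
```

```text
top dict_keys(['image', 'intrinsics', 'origin', 'attitude']) [[429.45025921   0.         278.44087689]
 [  0.         429.45025921 206.46764426]
 [  0.           0.           1.        ]] [0.29161861 0.0487999  1.30970379] [ 0.11702167 -0.11577623 -1.55071182]
side dict_keys(['image', 'intrinsics', 'origin', 'attitude']) [[545.17127703   0.         277.09989173]
 [  0.         545.17127703 211.61086592]
 [  0.           0.           1.        ]] [ 0.1500048  -1.04236246  1.09494616] [ 0.85873968 -0.13683128 -0.24756215]
{'time_s': 0.1, 'q': array([ 1.58158978e+00,  2.55677402e-01,  1.07155538e-01, -3.94785723e-04,
       -1.42391851e+00, -2.84583049e-01]), 'qvel': array([-0.00043462, -0.00142677,  0.00244726,  0.00170659, -0.00058629,
        0.00159817]), 'effort': array([-3.56358993e-03, -3.87603056e+01,  2.38476223e+01,  5.37811652e+00,
       -3.84678016e-03,  3.87980336e-06]), 'tcp_pos': array([0.14855649, 0.52910292, 0.23050447]), 'ee_rot': array([ 3.11052126e+00, -4.28586287e-01, -2.26562663e-04]), 'ft_force': array([ 0.03066466, -0.03095174,  0.16145079]), 'ft_torque': array([0.00376412, 0.01988783, 0.04431467]), 'grasp_force': 0.0, 'opening': 0.08530413337037088}
```

View pics/top0.png

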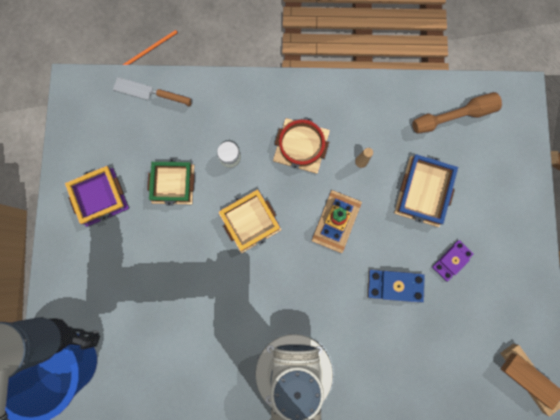

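View pics/side0.png

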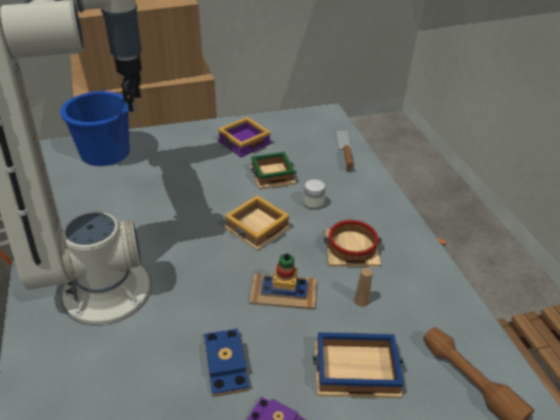

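```bash
python3 - <<'E'
from h import *
t=cv2.imread('pics/top0.png');s=cv2.imread('pics/side0.png')
c=lambda im,x,y,w,h,k:cv2.resize(im[y:y+h,x:x+w],None,fx=k,fy=k,interpolation=cv2.INTER_CUBIC)
a=c(t,300,185,80,75,5);b=c(s,240,245,80,75,5)
cv2.imwrite('pics/stack.png',np.hstack([a,b]))
a=np.hstack([c(t,140,150,66,66,4),c(t,212,182,76,66,4),]);b=np.hstack([c(t,268,112,66,66,4),c(t,389,148,76,66,4)])
cv2.imwrite('pics/flasks.png',np.vstack([a,b]))
E
```

```text
(no output)
```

View pics/stack.png

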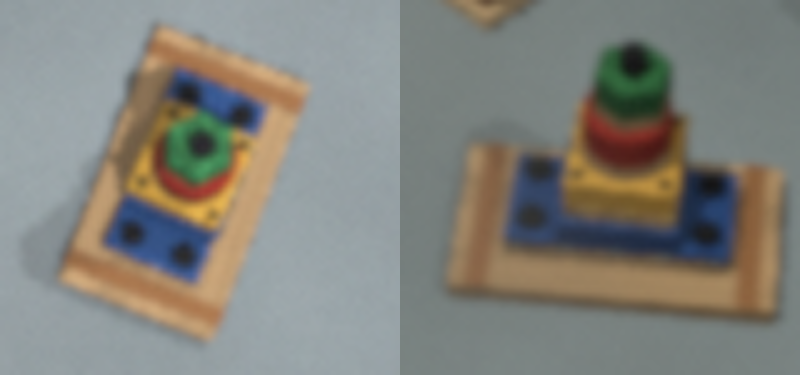

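View pics/flasks.png

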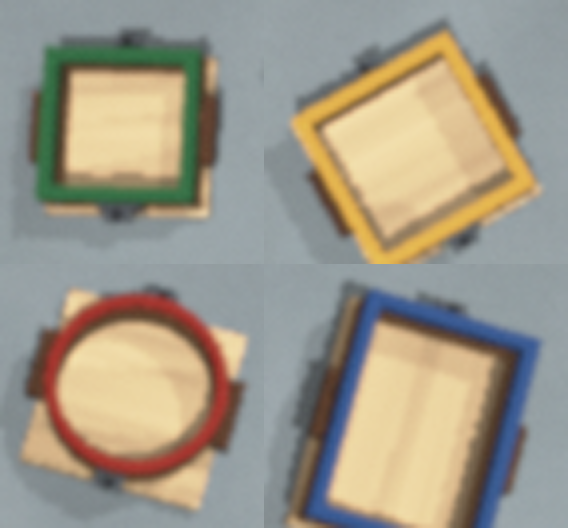

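```bash
python3 - <<'E'
from h import *
boxT={'green':(140,150,206,216),'yellow':(212,182,288,256),'red':(268,112,334,178),'blue':(389,146,465,230)}
boxS={'green':(240,145,300,190),'yellow':(218,190,295,250),'red':(318,212,388,272),'blue':(305,325,412,400)}
def mask(im,c):
    h=cv2.cvtColor(im,cv2.COLOR_RGB2HSV).astype(int);H,S,V=h[...,0],h[...,1],h[...,2]
    r={'green':(45,85),'yellow':(20,27),'blue':(100,122)}.get(c)
    m=((H<6)|(H>172)) if c=='red' else (H>=r[0])&(H<=r[1])
    return m&(S>(165 if c=='yellow' else 130))&(V>60)
D={}
for n,bx in(('top',boxT),('side',boxS)):
    d=cam(n)
    for c,(a,b,e,f) in bx.items():
        m=mask(d['image'],c)[b:f,a:e].astype(np.uint8)
        m=cv2.resize(m*255,None,fx=8,fy=8,interpolation=cv2.INTER_CUBIC)>127
        k,l,st,_=cv2.connectedComponentsWithStats(m.astype(np.uint8)); i=1+np.argmax(st[1:,4]); 
        ct=max(cv2.findContours((l==i).astype(np.uint8),cv2.RETR_EXTERNAL,cv2.CHAIN_APPROX_NONE)[0],key=len)[:,0]
        uv=(ct+.5)/8-.5+[a,b]
        P=np.array([at(d,u,.052)[:2] for u in uv])*1000
        if c=='red':
            print(n,c,np.round(cv2.fitEllipse(P.astype(np.float32))[0],1),cv2.minAreaRect(P.astype(np.float32)))
        else: print(n,c,cv2.minAreaRect(P.astype(np.float32)))
# stack: board, top view
d=cam('top')
for uv in[(332,190),(361.5,203),(313,241),(342,253)]: print(at(d,uv,.012))
print('green coreprint top',at(d,(340,213.5),.132), 'side',)
d=cam('side'); print(at(d,(286.5,256.5),.132))
E
```

```text
top green ((567.1287841796875, 431.39593505859375), (17.30685043334961, 3.366570234298706), 3.4546267986297607)
top yellow ((474.0729064941406, 195.51663208007812), (12.584779739379883, 61.338138580322266), 40.03279113769531)
top red [679.7 -15.2] ((679.73828125, -14.702995300292969), (141.7230682373047, 136.6970672607422), 25.997615814208984)
top blue ((542.3399658203125, -394.3840026855469), (133.69134521484375, 182.5147247314453), 72.81812286376953)
side green ((602.2980346679688, 339.363037109375), (56.83403778076172, 18.78288459777832), 70.24249267578125)
side yellow ((513.5582885742188, 118.8480453491211), (8.7579984664917, 12.838708877563477), 17.4013671875)
side red [679.1 -23.5] ((678.928466796875, -23.063583374023438), (144.7952880859375, 140.8243408203125), 34.82219696044922)
side blue ((542.3760986328125, -401.1226806640625), (136.65719604492188, 182.01881408691406), 73.22953033447266)
[ 0.53979899 -0.11222302  0.012     ]
[ 0.50088128 -0.20240648  0.012     ]
[ 0.38220148 -0.05462468  0.012     ]
[ 0.34762858 -0.14199627  0.012     ]
green coreprint top [ 0.45110326 -0.11936106  0.132     ] side
[ 0.45077974 -0.12703509  0.132     ]
```

```bash
python3 - <<'E'
from h import *
T=cam('top');S=cam('side');p=monitor.get_state()['tcp_pos']
out=[]
for d,nm in((T,'t'),(S,'s')):
    im=cv2.cvtColor(d['image'],cv2.COLOR_RGB2BGR); k=4
    u=proj(d,p);print(nm,u,proj(d,[0,0,0]))
    x,y=np.round(u).astype(int)-40; x=max(x,0);y=max(y,0)
    c=cv2.resize(im[y:y+80,x:x+80],None,fx=5,fy=5,interpolation=cv2.INTER_CUBIC)
    cv2.drawMarker(c,tuple(int(v) for v in (u-[x,y]+.5)*5),(0,0,255),0,14,1); out.append(c)
    h=cv2.cvtColor(d['image'],cv2.COLOR_RGB2HSV)
    for n,q in (('g',(158,160)),('y',(240,201)),) if nm=='t' else (('g',(272,157)),('y',(245,207))): print(n,h[q[1]-6:q[1]+7,q[0]].tolist())
cv2.imwrite('pics/tcp.png',np.hstack(out))
E
```

```text
t [ 80.02044617 326.67103452] [293.27428781 372.15916769]
g [[99, 22, 160], [97, 21, 159], [99, 22, 159], [99, 23, 158], [98, 21, 146], [97, 19, 121], [87, 25, 102], [75, 58, 105], [69, 104, 110], [68, 127, 110], [67, 125, 104], [57, 89, 86], [24, 100, 84]]
y [[98, 24, 116], [104, 25, 110], [105, 15, 102], [18, 75, 123], [19, 145, 178], [20, 166, 220], [21, 166, 227], [20, 167, 221], [19, 167, 189], [18, 147, 149], [16, 108, 158], [16, 96, 207], [20, 82, 236]]
s [135.69712667 107.14580653] [107.37936736 289.36714141]
g [[87, 19, 132], [77, 29, 125], [70, 58, 109], [67, 104, 88], [66, 129, 67], [63, 127, 54], [44, 114, 49], [20, 123, 58], [15, 141, 67], [15, 144, 69], [14, 142, 70], [14, 139, 77], [16, 121, 101]]
y [[23, 38, 142], [19, 97, 165], [19, 139, 183], [19, 158, 184], [19, 163, 167], [19, 166, 137], [19, 161, 111], [18, 153, 95], [16, 143, 82], [15, 131, 76], [14, 128, 74], [15, 128, 74], [14, 126, 75]]
```

View pics/tcp.png

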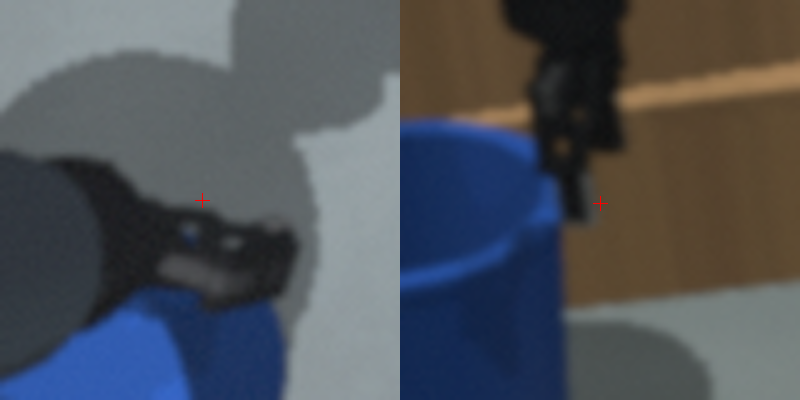

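```bash
cat > m.py <<'E'
from h import *
boxT={'green':(140,150,206,216),'yellow':(212,182,288,256),'red':(268,112,334,178),'blue':(389,146,465,230)}
boxS={'green':(240,145,300,190),'yellow':(218,190,295,250),'red':(318,212,388,272),'blue':(305,325,412,400)}
def mask(im,c):
    h=cv2.cvtColor(im,cv2.COLOR_RGB2HSV).astype(int);H,S,V=h[...,0],h[...,1],h[...,2]
    r={'green':(50,85),'yellow':(18,27),'blue':(100,122)}.get(c)
    m=((H<6)|(H>172)) if c=='red' else (H>=r[0])&(H<=r[1])
    return m&(S>{'yellow':120,'green':70}.get(c,125))&(V>{'green':50,'yellow':120}.get(c,60))
def contour(d,c,bx,k=8):
    a,b,e,f=bx
    im=cv2.resize(d['image'][b:f,a:e],None,fx=k,fy=k,interpolation=cv2.INTER_CUBIC)
    m=cv2.morphologyEx(mask(im,c).astype(np.uint8),cv2.MORPH_CLOSE,np.ones((5,5)))
    l=cv2.connectedComponentsWithStats(m);i=1+np.argmax(l[2][1:,4])
    ct=max(cv2.findContours((l[1]==i).astype(np.uint8),cv2.RETR_EXTERNAL,cv2.CHAIN_APPROX_NONE)[0],key=len)[:,0]
    return (ct+.5)/k-.5+[a,b]
E
python3 - <<'E'
from m import *
for n,bx in(('top',boxT),('side',boxS)):
    d=cam(n)
    for c in bx:
        P=np.array([at(d,u,.052)[:2] for u in contour(d,c,bx[c])],np.float32)*1000
        (x,y),s,a=cv2.minAreaRect(P); print(n,c,round(x,1),round(y,1),np.round(s,1),round(a,1))
d=cam('side')
for uv in[(254,273.6),(317.5,278.5),(249,303.5),(315,309)]: print(at(d,uv,.012))
# cross-camera pts on plane: edge board etc
im=d['image']
E
```

```text
top green 553.1 379.1 [118.9 120.4] 89.6
top yellow 439.5 138.2 [137.1 137.7] 31.3
top red 679.8 -14.7 [139.5 137. ] 28.0
top blue 542.5 -394.8 [132.5 181.5] 73.2
side green 551.5 371.0 [126.  122.8] 89.8
side yellow 438.6 132.8 [137.2 135.8] 31.1
side red 680.5 -24.5 [145.5 138.3] 62.0
side blue 542.3 -401.3 [135.2 181.3] 73.1
[ 0.38468236 -0.05338892  0.012     ]
[ 0.54542489 -0.11383755  0.012     ]
[ 0.34741526 -0.15138036  0.012     ]
[ 0.50526986 -0.211478    0.012     ]
```

```bash
cat > fit.py <<'E'
from m import *
from scipy.optimize import minimize
def poly(shape,x,y,t):
    if shape=='hex': a=np.arange(6)*np.pi/3; P=.0208*np.c_[np.cos(a),np.sin(a)]   # flats square to y
    elif shape=='sq': P=.029*np.array([[1,1],[-1,1],[-1,-1],[1,-1]])
    elif shape=='round': a=np.arange(48)*np.pi/24; P=.024*np.c_[np.cos(a),np.sin(a)]
    c,s=np.cos(t),np.sin(t); return P@np.array([[c,s],[-s,c]])+[x,y]
def fit(d,ct,shape,z0,z1,x0):
    a=ct.min(0)-4; n=np.ceil((np.ptp(ct,axis=0)+8)*8).astype(int)
    M=np.zeros((n[1],n[0]),np.uint8); cv2.fillPoly(M,[np.int32((ct-a)*8)],1)
    M=cv2.GaussianBlur(M.astype(np.float32),(0,0),3)
    def cost(p):
        q=poly(shape,p[0]/1e3,p[1]/1e3,p[2]*np.pi/180)
        uv=np.array([proj(d,[*v,z]) for z in(z0,z1) for v in q],np.float32)
        h=cv2.convexHull(uv)[:,0]; I=np.zeros_like(M,np.uint8)
        cv2.fillPoly(I,[np.int32((h-a)*8*16)],1,shift=4)
        return np.abs(cv2.GaussianBlur(I.astype(np.float32),(0,0),3)-M).sum()/M.sum()
    best=None
    for t in np.arange(x0[2]-30,x0[2]+30,10.):
        r=minimize(cost,[x0[0],x0[1],t],method='Nelder-Mead',options=dict(initial_simplex=[[x0[0],x0[1],t],[x0[0]+5,x0[1],t],[x0[0],x0[1]+5,t],[x0[0],x0[1],t+8]]))
        if best is None or r.fun<best.fun: best=r
    return np.round(best.x,1),round(best.fun,3)
E
python3 - <<'E'
from fit import *
for n,bx in(('top',(325,198,356,232)),('side',(272,248,302,272))):
    d=cam(n)
    ct=contour(d,'green',bx); ct=cv2.convexHull(np.float32(ct))[:,0]; print(n,fit(d,ct,'hex',.102,.120,[451,-122,0]))
E
```

```text
top (array([ 452.6, -121.2,    8.7]), np.float64(0.13))
side (array([ 452.7, -119.8,   12. ]), np.float64(0.243))
```

apply_moves([
  [[30,-50,0],0,85],
  [[40,-50,0],0,85],
  [[40,-50,0],0,85],
  [[40,-50,0],0,85],
  [[40,-50,0],0,85],
  [[40,-50,0],0,85],
  [[30,-50,0],0,85],
  [[20,-50,0],0,85],
  [[20,-50,0],0,85],
  [[0,-50,0],0,85],
])

```text
time_s: 1.9
tcp_pos: [0.4446, 0.0337, 0.2311]
ee_rot: [3.112, -0.43, -0.0]
ft_force: [-0.4, 0.6, 0.0]
opening: 0.085
grasp_force: 0.0
```

```bash
cat > shot.py <<'E'
from h import *
import sys
def shot(f,w=80,pts=None,k=5):
    p=monitor.get_state()['tcp_pos']; out=[]
    for n in('top','side'):
        d=cam(n); im=cv2.cvtColor(d['image'],cv2.COLOR_RGB2BGR); u=proj(d,p if pts is None else pts[0])
        x,y=np.round(u).astype(int)-w//2; x=min(max(x,0),560-w);y=min(max(y,0),420-w)
        c=cv2.resize(im[y:y+w,x:x+w],None,fx=k,fy=k,interpolation=cv2.INTER_CUBIC)
        for q in ([p] if pts is None else pts):
            cv2.drawMarker(c,tuple(int(v) for v in (proj(d,q)-[x,y]+.5)*k),(255,0,255),0,12,1)
        print(n,x,y); out.append(c)
    cv2.imwrite('pics/'+f,np.hstack(out))
E
python3 -c "
from shot import *
shot('t1.png',100,k=4)"
```

```text
top 235 160
side 218 137
```

View pics/t1.png

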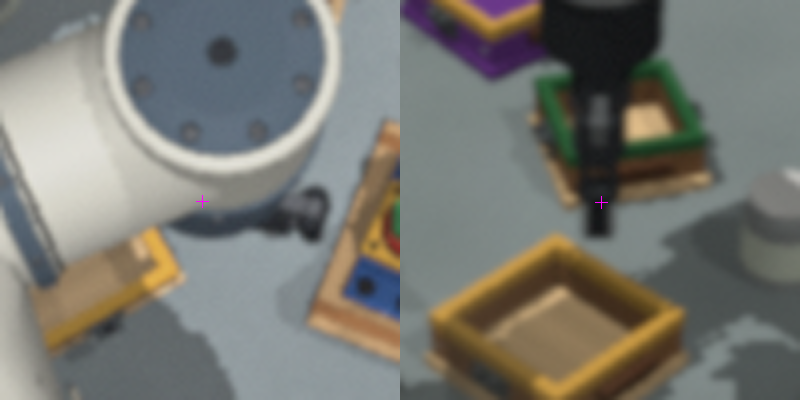

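```bash
python3 -c "
from h import *
p=np.array(monitor.get_state()['tcp_pos']);y=np.array([-.267,-.964,0])
for n,o in(('top',(235,160)),('side',(218,137))):
    d=cam(n)
    for r in (.043,.057):
      for z in (0,.013): print(n,r,z,(proj(d,p+y*r+[0,0,z])-o)*4+(400*(n=='side')))
"
```

```text
top 0.043 0 [268.87709462 219.8752395 ]
top 0.043 0.013 [270.02516301 217.20488688]
top 0.057 0 [290.16349086 226.09660322]
top 0.057 0.013 [291.56709513 223.49930948]
side 0.043 0 [598.00536526 643.24946282]
side 0.043 0.013 [598.17748313 627.09562221]
side 0.057 0 [597.77861816 657.30487502]
side 0.057 0.013 [597.9506847  641.11102612]
```

apply_moves([
  [[0,-40,0],10,85],
  [[4,-50,0],10,85],
  [[3,-50,0],4,85],
  [[0,-17,-30],0,85],
  [[0,0,-36],0,85],
  [[0,0,0],0,85],
])

```text
time_s: 2.85
tcp_pos: [0.4493, -0.1178, 0.1632]
ee_rot: [-3.134, -0.213, 0.009]
ft_force: [0.2, -0.2, 0.6]
opening: 0.0849
grasp_force: 0.0
```

```bash
python3 -c "
from shot import *
s=monitor.get_state();print(s['tcp_pos'],s['ee_rot'],s['q'][5])
shot('t2.png',66,k=6)"
```

```text
[ 0.44926101 -0.11776382  0.16316131] [-3.13364026 -0.21341041  0.00887168] 1.6251663944567292
top 308 180
side 252 212
```

View pics/t2.png

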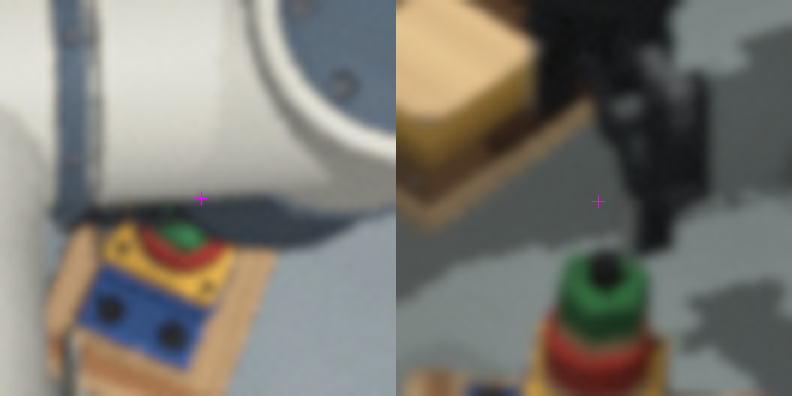

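```bash
python3 -c "
from h import *
p=np.array(monitor.get_state()['tcp_pos']);print(p);y=np.array([.136,-.99,0])
d=cam('side');p=np.array([.4493,-.1178,.1632])
for r in (.043,.05,.057):
      for z in (0,.013): print(r,z,(proj(d,p+y*r+[0,0,z])-[252,212])*6+[396,0])
for z in (.094,.12,.132): print(z,(proj(d,[.452,-.123,z])-[252,212])*6+[396,0],[(proj(d,[.452+a,-.123+b,z])-proj(d,[.452,-.123,z]))*6 for a,b in ((.01,0),(0,.01))])
print(monitor.get_state()['tcp_pos'])
"
```

```text
[ 0.45164329 -0.11807945  0.16643913]
0.043 0 [639.28230531 267.0280584 ]
0.043 0.013 [640.52078842 243.93325866]
0.05 0 [646.59283137 278.50609341]
0.05 0.013 [647.88321669 255.39930101]
0.057 0 [653.95779543 290.06959989]
0.057 0.013 [655.30082534 266.95127977]
0.094 [600.30225667 323.55688029] [array([22.61197607, -4.29262245]), array([ -6.62516542, -16.44101033])]
0.12 [602.18603666 280.18799711] [array([22.88650733, -4.27626703]), array([ -6.71618182, -16.41171748])]
0.132 [603.07118382 259.80990401] [array([23.01547477, -4.26800313]), array([ -6.7590283 , -16.39602291])]
[ 0.45207078 -0.11808177  0.1669597 ]
```

apply_moves([
  [[-1,-6,0],1,85],
  [[0,0,-30],0,85],
  [[0,0,-25],0,85],
  [[0,0,-15],0,85],
  [[0,0,0],0,85],
  [[0,0,0],0,60],
  [[0,0,0],0,45],
  [[0,0,0],0,40],
], force=20)

```text
time_s: 4.0
tcp_pos: [0.4502, -0.1246, 0.0959]
ee_rot: [3.132, 0.24, 0.002]
ft_force: [0.4, -0.1, -0.7]
opening: 0.0401
grasp_force: 0.1
```

```bash
python3 -c "
from shot import *
s=monitor.get_state();print(s['tcp_pos'],s['opening'],s['ft_force'])
shot('t3.png',66,k=6)"
```

```text
[ 0.45021005 -0.12461219  0.0958943 ] 0.040054121241178936 [ 0.37399578 -0.08540263 -0.70747408]
top 307 183
side 253 233
```

View pics/t3.png

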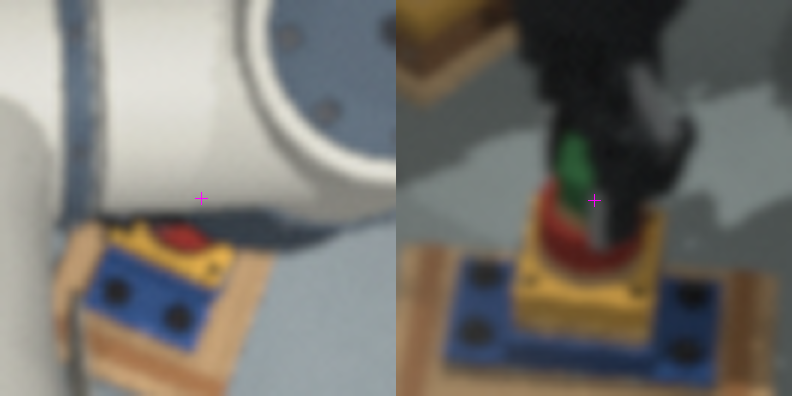

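apply_moves([
  [[0,0,0],0,34],
  [[0,0,0],0,30],
  [[0,0,0],0,30],
], force=25)

```text
time_s: 4.47
tcp_pos: [0.4501, -0.1247, 0.0957]
ee_rot: [3.132, 0.24, 0.001]
ft_force: [-2.2, 0.5, 5.5]
opening: 0.0366
grasp_force: 24.8
```

apply_moves([
  [[0,0,10],0,30],
  [[0,0,30],0,30],
  [[0,0,50],0,30],
  [[5,30,10],0,30],
  [[10,45,0],-3,30],
  [[10,45,0],-3,30],
  [[10,45,0],-3,30],
  [[10,45,0],0,30],
  [[10,45,0],0,30],
  [[10,45,0],0,30],
  [[10,45,0],0,30],
  [[10,45,0],0,30],
  [[10,45,0],0,30],
  [[10,45,0],0,30],
  [[0,20,0],0,30],
  [[0,0,0],0,30],
])

```text
time_s: 6.48
tcp_pos: [0.5543, 0.3766, 0.1942]
ee_rot: [3.14, -0.004, -0.002]
ft_force: [0.1, -0.5, 0.1]
opening: 0.0367
grasp_force: 24.6
```

```bash
python3 -c "
from fit import *
s=monitor.get_state();print(s['tcp_pos'],s['opening'])
# red on the stack, flasks re-measured
for n,bx in(('top',(322,195,360,235)),('side',(268,255,304,285))):
    d=cam(n);save(d,n+'4.png')
    ct=contour(d,'red',bx); print(n,fit(d,cv2.convexHull(np.float32(ct))[:,0],'round',.074,.094,[450,-124,0]))
    for q in ('yellow',):
        ct=contour(d,q,(318,190,362,240) if n=='top' else (262,255,310,305)); print(n,fit(d,cv2.convexHull(np.float32(ct))[:,0],'sq',.048,.066,[448,-126,-20]))
d1=cv2.imread('pics/top4.png');d2=cv2.imread('pics/side4.png')
c=lambda im,x,y,w:cv2.resize(im[y:y+w,x:x+w],(400,400),interpolation=cv2.INTER_CUBIC)
cv2.imwrite('pics/c4.png',np.hstack([c(d1,308,185,66),c(d2,235,95,90)]))
"
```

```text
[0.55433806 0.37657008 0.19417467] 0.03668574654066464
top (array([ 450.1, -122.3,  -31.1]), np.float64(0.282))
top (array([ 449.7, -121.1,  -22.7]), np.float64(0.317))
side (array([ 450.4, -119.6,  -34.7]), np.float64(0.309))
side (array([ 452.4, -115.1,  -19.9]), np.float64(0.702))
```

View pics/c4.png

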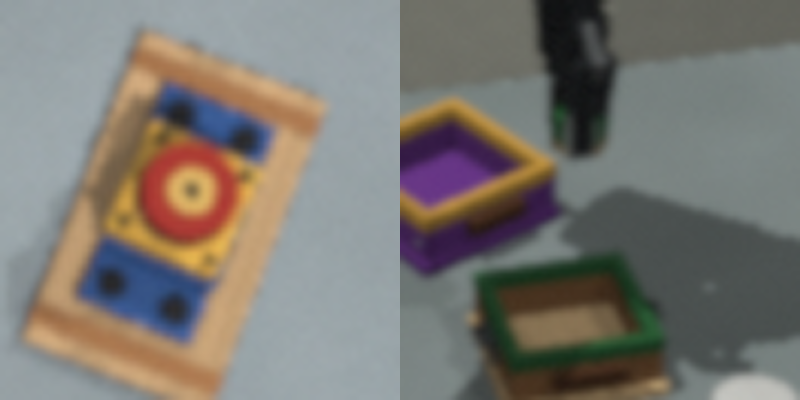

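apply_moves([
  [[-2,0,-50],0,30],
  [[0,0,-50],0,30],
  [[0,0,-40],0,30],
  [[0,0,-20],0,30],
  [[0,0,-10],0,30],
  [[0,0,-6],0,30],
  [[0,0,0],0,30],
  [[0,0,-2],0,30],
  [[0,0,0],0,30],
])

```text
time_s: 7.7
tcp_pos: [0.553, 0.3756, 0.0177]
ee_rot: [-3.141, 0.007, -0.001]
ft_force: [0.5, 1.0, 1.4]
opening: 0.0368
grasp_force: 24.6
```

apply_moves([
  [[0,0,-2],0,30],
  [[0,0,0],0,30],
])

```text
time_s: 7.95
tcp_pos: [0.5527, 0.3753, 0.0151]
ee_rot: [3.141, -0.007, -0.0]
ft_force: [-0.2, -0.9, -0.6]
opening: 0.0363
grasp_force: 24.6
```

apply_moves([
  [[0,0,-1],0,30],
  [[0,0,0],0,30],
  [[0,0,0],0,30],
])

```text
time_s: 8.32
tcp_pos: [0.5529, 0.3754, 0.0143]
ee_rot: [-3.142, 0.007, -0.0]
ft_force: [-0.9, 0.0, -0.6]
opening: 0.0364
grasp_force: 24.6
```

apply_moves([
  [[0,0,-1],0,30],
  [[0,0,0],0,30],
  [[0,0,0],0,30],
])

```text
time_s: 8.7
tcp_pos: [0.553, 0.3754, 0.0138]
ee_rot: [-3.141, 0.007, -0.001]
ft_force: [-1.4, -0.7, 5.0]
opening: 0.0366
grasp_force: 25.1
```

apply_moves([
  [[0,0,0],0,40],
  [[0,0,0],0,46],
  [[0,0,0],0,46],
  [[0,0,15],0,46],
  [[0,0,40],0,46],
  [[0,0,50],0,60],
  [[0,0,50],0,80],
  [[0,-20,20],0,85],
])

```text
time_s: 9.7
tcp_pos: [0.554, 0.3566, 0.1932]
ee_rot: [-3.137, 0.005, -0.009]
ft_force: [0.8, 0.6, -0.2]
opening: 0.0847
grasp_force: 0.0
```

```bash
python3 - <<'E'
from shot import *
from fit import *
s=monitor.get_state();print(s['tcp_pos'],s['opening'])
d=cam('top');save(d,'top5.png');e=cam('side');save(e,'side5.png')
print('red top',at(d,(339.35-.0,216.0),.094))
t=cv2.imread('pics/top5.png');q=cv2.imread('pics/side5.png')
c=lambda im,x,y,w:cv2.resize(im[y:y+w,x:x+w],(400,400),interpolation=cv2.INTER_CUBIC)
cv2.imwrite('pics/c5.png',np.vstack([np.hstack([c(t,140,150,66),c(q,240,135,66)])]))
# brass plate on red in both views
for im,(x,y,w) in((d,(325,200,30)),(e,(270,255,34))):
    h=cv2.cvtColor(im['image'][y:y+w,x:x+w],cv2.COLOR_RGB2HSV).astype(int)
    m=((h[...,0]<6)|(h[...,0]>172))&(h[...,1]>130)
    ys,xs=np.nonzero(m); ct=cv2.convexHull(np.c_[xs,ys].astype(np.float32))[:,0]
    P=np.array([at(im,u+[x,y],.094)[:2] for u in ct])*1e3; print(len(xs),P.min(0),P.max(0),P.min(0)/2+P.max(0)/2)
E
```

```text
[0.5539675  0.35657564 0.19318836] 0.08472178335938442
red top [ 0.4490216  -0.12290183  0.094     ]
103 [ 428.72860769 -139.07241146] [469.33103613 -99.0772911 ] [ 449.02982191 -119.07485128]
151 [ 425.54536942 -160.78638669] [ 469.03343044 -104.25901656] [ 447.28939993 -132.52270162]
```

View pics/c5.png

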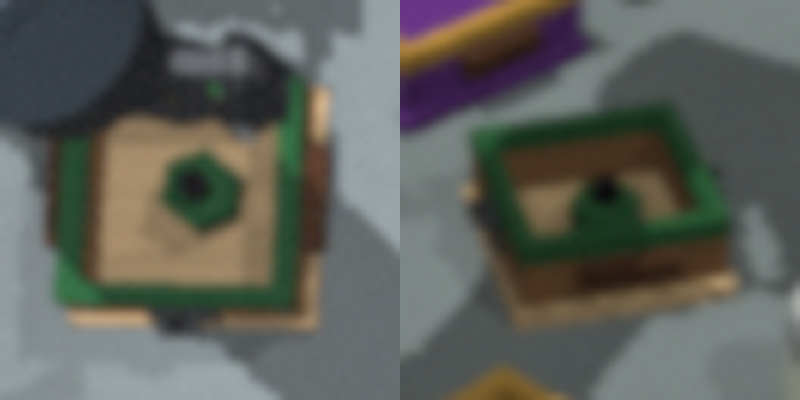

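apply_moves([
  [[-10,-45,0],0,85],
  [[-10,-45,0],0,85],
  [[-10,-45,0],0,85],
  [[-10,-45,0],0,85],
  [[-10,-45,0],0,85],
  [[-10,-45,0],0,85],
  [[-10,-45,0],0,85],
  [[-10,-45,0],0,85],
  [[-10,-45,0],0,85],
  [[-10,-45,0],0,85],
  [[-4,-29,-20],0,85],
  [[0,0,0],0,85],
  [[0,0,0],0,85],
])

```text
time_s: 11.42
tcp_pos: [0.4485, -0.1235, 0.1679]
ee_rot: [-3.142, 0.008, 0.002]
ft_force: [-0.6, 0.5, -0.4]
opening: 0.085
grasp_force: 0.0
```

```bash
python3 - <<'E'
from fit import *
s=monitor.get_state();print(s['tcp_pos'],s['opening'])
for n,bx,B in(('top',(161,168,184,193),boxT),('side',(262,160,285,175),boxS)):
    d=cam(n)
    im=d['image'].copy()
    P=np.array([at(d,u,.052)[:2] for u in contour(d,'green',B['green'])],np.float32)*1000
    print(n,cv2.minAreaRect(P))
    a,b,e,f=bx; h=cv2.cvtColor(im,cv2.COLOR_RGB2HSV)
    m=np.zeros(h.shape[:2],np.uint8); v=h[b:f,a:e]
    m[b:f,a:e]=((v[...,0]>50)&(v[...,0]<90)&(v[...,1]>70))|(v[...,2]<45)
    if n=='top':
        l=cv2.connectedComponentsWithStats(m);i=1+np.argmax(l[2][1:,4]);ct=np.argwhere(l[1]==i)[:,::-1].astype(np.float32); print(len(ct),ct.min(0),ct.max(0))
        ct=cv2.convexHull(np.vstack([ct+o for o in([.5,.5],[-.5,.5],[.5,-.5],[-.5,-.5])]).astype(np.float32))[:,0]
        print(fit(d,ct,'hex',.020,.038,[553,378,0]))
        # black print
        vv=im.max(2).astype(int)[b:f,a:e]; ys,xs=np.nonzero(vv<45); print(xs.mean()+a,ys.mean()+b,at(d,(xs.mean()+a,ys.mean()+b),.048))
    else:
        vv=im.max(2).astype(int)[b:f,a:e]; ys,xs=np.nonzero(vv<45); print(len(xs),xs.mean()+a,ys.mean()+b,at(d,(xs.mean()+a,ys.mean()+b),.046))
E
```

```text
[ 0.44850416 -0.12352684  0.16792033] 0.08498169984836607
top ((553.1480712890625, 379.02593994140625), (119.38320922851562, 120.31536865234375), 89.31817626953125)
95 [168. 175.] [178. 186.]
(array([556.5, 373.8, -10.5]), np.float64(0.282))
171.5 179.5 [0.55674382 0.37341469 0.048     ]
side ((509.92437744140625, 374.2816467285156), (132.66651916503906, 56.37662124633789), 74.60420989990234)
0 nan nan [nan nan nan]<stdin>:18: RuntimeWarning: Mean of empty slice.
  ret = ret.dtype.type(ret / rcount)
```

apply_moves([
  [[1,1,-40],0,85],
  [[0,0,-35],0,85],
  [[0,0,-18],0,85],
  [[0,0,-4],0,85],
  [[0,0,0],0,85],
  [[0,0,0],0,65],
  [[0,0,0],0,55],
  [[0,0,0],0,48],
  [[0,0,0],0,44],
  [[0,0,0],0,42],
  [[0,0,0],0,42],
])

```text
time_s: 12.9
tcp_pos: [0.4502, -0.1226, 0.0721]
ee_rot: [3.142, -0.007, 0.002]
ft_force: [-1.8, 1.9, 5.1]
opening: 0.0465
grasp_force: 25.2
```

apply_moves([
  [[0,0,0],0,40],
  [[0,0,10],0,40],
  [[0,0,30],0,40],
  [[0,0,50],0,40],
  [[20,10,30],0,40],
  [[40,20,0],0,40],
  [[40,20,0],0,40],
  [[40,20,0],0,40],
  [[40,20,0],0,40],
  [[35,15,0],0,40],
  [[15,5,0],0,40],
  [[0,0,0],0,40],
  [[0,0,0],0,40],
], force=35)

```text
time_s: 14.52
tcp_pos: [0.6793, -0.013, 0.1916]
ee_rot: [3.141, -0.007, -0.0]
ft_force: [-0.6, -0.1, 0.1]
opening: 0.0465
grasp_force: 36.3
```

```bash
python3 - <<'E'
from fit import *
s=monitor.get_state();print(s['tcp_pos'],s['opening'],s['ft_force'])
d=cam('top');save(d,'top6.png');e=cam('side');save(e,'side6.png')
for n,d,bx in(('top',d,(318,190,362,240)),('side',e,(262,255,310,305))):
    h=cv2.cvtColor(d['image'],cv2.COLOR_RGB2HSV).astype(int)
    a,b,g,f=bx; v=h[b:f,a:g]; m=((v[...,0]>17)&(v[...,0]<28)&(v[...,1]>140)&(v[...,2]>90)).astype(np.uint8)
    l=cv2.connectedComponentsWithStats(m);i=1+np.argmax(l[2][1:,4]);ct=np.argwhere(l[1]==i)[:,::-1].astype(np.float32)+[a,b]
    ct=cv2.convexHull(np.vstack([ct+o for o in([.5,.5],[-.5,.5],[.5,-.5],[-.5,-.5])]).astype(np.float32))[:,0]
    print(n,len(ct),fit(d,ct,'sq',.048,.066,[449,-123,-20]),cv2.minAreaRect(np.array([at(d,u,.066)[:2] for u in ct],np.float32)*1e3))
t=cv2.imread('pics/top6.png');q=cv2.imread('pics/side6.png')
c=lambda im,x,y,w:cv2.resize(im[y:y+w,x:x+w],(400,400),interpolation=cv2.INTER_CUBIC)
cv2.imwrite('pics/c6.png',np.vstack([np.hstack([c(t,308,185,66),c(q,310,170,100)])]))
E
```

```text
[ 0.67931187 -0.01295983  0.19158196] 0.046489867781167364 [-0.56380262 -0.10080081  0.0863293 ]
top 14 (array([ 450.1, -122.5,  -23. ]), np.float64(0.069)) ((448.90521240234375, -121.68159484863281), (62.09751510620117, 62.244422912597656), 64.09801483154297)
side 14 (array([ 449.7, -124.5,  -19.7]), np.float64(0.118)) ((446.4483947753906, -132.79928588867188), (71.88530731201172, 57.844757080078125), 68.60332489013672)
```

View pics/c6.png

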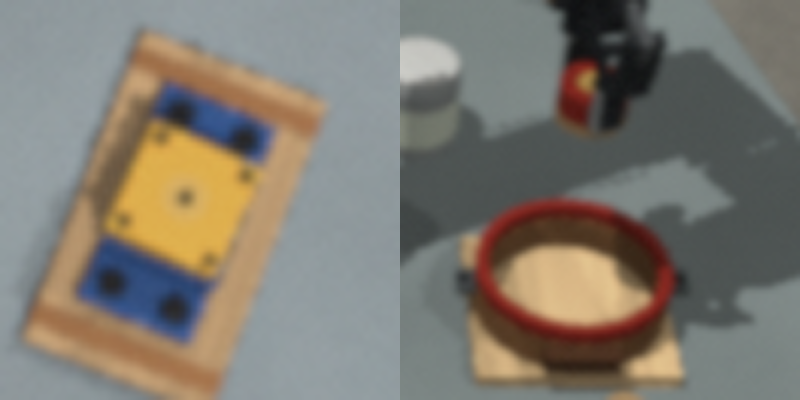

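apply_moves([
  [[1,0,-50],0,40],
  [[0,0,-50],0,40],
  [[0,0,-40],0,40],
  [[0,0,-20],0,40],
  [[0,0,-8],0,40],
  [[0,0,-3],0,40],
  [[0,0,0],0,40],
  [[0,0,-1],0,40],
  [[0,0,0],0,40],
])

```text
time_s: 15.75
tcp_pos: [0.6811, -0.0126, 0.0198]
ee_rot: [-3.141, 0.007, -0.001]
ft_force: [0.2, 0.8, -0.5]
opening: 0.0464
grasp_force: 36.3
```

apply_moves([
  [[0,0,-1],0,40],
  [[0,0,0],0,40],
  [[0,0,-1],0,40],
  [[0,0,0],0,40],
  [[0,0,0],0,40],
])

```text
time_s: 16.38
tcp_pos: [0.681, -0.0126, 0.0184]
ee_rot: [3.141, -0.007, 0.001]
ft_force: [-1.6, 0.5, 5.3]
opening: 0.0467
grasp_force: 36.7
```

apply_moves([
  [[0,0,0],0,52],
  [[0,0,0],0,58],
  [[0,0,0],0,60],
  [[0,0,15],0,60],
  [[0,0,40],0,60],
  [[0,0,50],0,75],
  [[-20,-10,40],0,85],
  [[-45,-20,0],0,85],
  [[-45,-20,0],-8,85],
  [[-45,-20,0],-8,85],
  [[-45,-20,0],-7,85],
  [[-31,-19,0],0,85],
  [[0,0,0],0,85],
  [[0,0,0],0,85],
])

```text
time_s: 18.12
tcp_pos: [0.4505, -0.1216, 0.1633]
ee_rot: [-3.077, 0.633, -0.003]
ft_force: [1.0, -0.2, 0.0]
opening: 0.085
grasp_force: 0.0
```

```bash
cat > rel.py <<'E'
from fit import *
def hull(d,bx,f):
    a,b,g,e=bx; v=cv2.cvtColor(d['image'][b:e,a:g],cv2.COLOR_RGB2HSV).astype(int)
    m=f(v[...,0],v[...,1],v[...,2]).astype(np.uint8)
    l=cv2.connectedComponentsWithStats(m);i=1+np.argmax(l[2][1:,4]);ct=np.argwhere(l[1]==i)[:,::-1].astype(np.float32)+[a,b]
    return cv2.convexHull(np.vstack([ct+o for o in([.5,.5],[-.5,.5],[.5,-.5],[-.5,-.5])]).astype(np.float32))[:,0]
def rim(d,c,B):
    P=np.array([at(d,u,.052)[:2] for u in contour(d,c,B[c])],np.float32)*1000
    r=cv2.minAreaRect(P); return np.round(r[0],1),np.round(r[1],1),round(r[2],1)
RED=lambda H,S,V:((H<7)|(H>172))&(S>120)
E
python3 - <<'E'
from rel import *
s=monitor.get_state();print(s['tcp_pos'],s['ee_rot'])
d=cam('top');save(d,'top7.png');print(rim(d,'red',boxT),fit(d,hull(d,(290,132,313,155),RED),'round',.02,.04,[680,-13,0]))
p=lambda x,y:at(d,(308+x*66/400-.4,185+y*66/400-.4),.066)[:2]*1e3
q=[p(*v) for v in((160,138),(245,175),(208,260),(124,220))];print(np.round(q,1),np.mean(q,0))
for a,b in((0,1),(1,2),(2,3),(3,0)): w=q[b]-q[a];print(np.degrees(np.arctan2(w[1],w[0]))%90-90,np.hypot(*w))
t=cv2.imread('pics/top7.png')
cv2.imwrite('pics/c7.png',cv2.resize(t[112:178,268:334],(400,400),interpolation=cv2.INTER_CUBIC))
E
```

```text
[ 0.45051587 -0.12164285  0.16331449] [-3.07677817  0.63323342 -0.00320843]
(array([679.7, -14.9]), array([138.6, 138.2]), 32.4) (array([679.7, -13.3,  -9.7]), np.float64(0.189))
[[ 477.8 -111.3]
 [ 460.5 -152.2]
 [ 419.1 -134.2]
 [ 437.7  -93.9]] [ 448.78257732 -122.90518934]
-22.953822422531516 44.448596186220925
-23.521392332964325 45.19485771661159
-24.80827699171911 44.38260604385677
-23.42318377572454 43.75785688206896
```

View pics/c7.png

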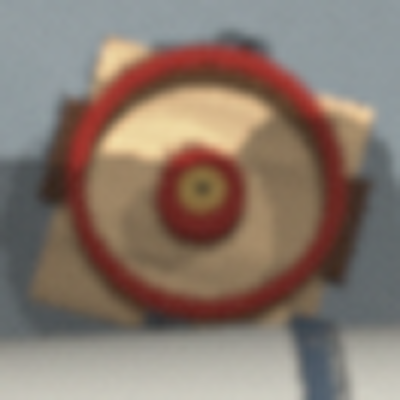

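apply_moves([
  [[-1,-1,-50],0,85],
  [[0,0,-40],0,85],
  [[0,0,-20],0,85],
  [[0,0,-7],0,85],
  [[0,0,0],0,85],
  [[0,0,0],0,70],
  [[0,0,0],0,64],
  [[0,0,0],0,60],
  [[0,0,0],0,56],
  [[0,0,0],0,53],
  [[0,0,0],0,53],
], force=25)

```text
time_s: 19.55
tcp_pos: [0.4493, -0.1227, 0.0459]
ee_rot: [-3.077, 0.633, -0.002]
ft_force: [-1.5, 0.2, 6.6]
opening: 0.0579
grasp_force: 27.6
```

apply_moves([
  [[0,0,10],0,53],
  [[0,0,40],0,53],
  [[0,0,40],0,53],
  [[0,20,20],0,53],
  [[-2,40,0],-7,53],
  [[-2,40,0],-7,53],
  [[-2,40,0],-7,53],
  [[-2,40,0],-7,53],
  [[-1,40,0],-7.5,53],
  [[0,30,0],0,53],
  [[0,12,0],0,53],
  [[0,0,0],0,53],
  [[0,0,0],0,53],
], force=35)

```text
time_s: 21.18
tcp_pos: [0.4397, 0.1385, 0.1553]
ee_rot: [2.737, -1.542, -0.0]
ft_force: [-0.7, 0.1, -0.7]
opening: 0.0568
grasp_force: 39.0
```

```bash
python3 - <<'E'
from rel import *
s=monitor.get_state();p,r=s['tcp_pos'],s['ee_rot'];M=cv2.Rodrigues(np.array(r))[0];print(p,np.degrees(np.arctan2(M[1,1],M[0,1]))%180,s['q'][5])
d=cam('top');save(d,'top8.png')
B=lambda H,S,V:(H>100)&(H<125)&(S>120)
h=hull(d,(318,190,364,242),B)
P=np.array([at(d,u,.026)[:2] for u in h],np.float32)*1e3; print('blue',cv2.minAreaRect(P))
t=cv2.imread('pics/top8.png')
cv2.imwrite('pics/c8.png',cv2.resize(t[185:251,308:374],(400,400),interpolation=cv2.INTER_CUBIC))
E
```

```text
[0.43971933 0.13850481 0.15529327] 31.20201330603257 -0.10212042032402179
blue ((446.7688903808594, -124.876708984375), (58.954681396484375, 116.23439025878906), 68.12897491455078)
```

View pics/c8.png

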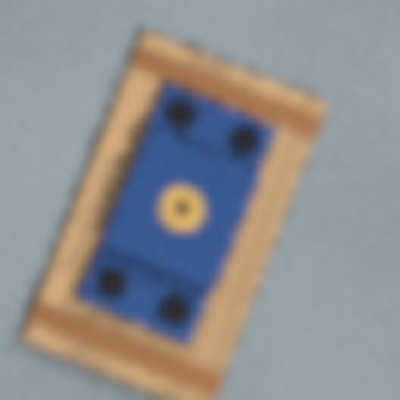

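apply_moves([
  [[0,1,-50],0,53],
  [[0,0,-45],0,53],
  [[0,0,-25],0,53],
  [[0,0,-10],0,53],
  [[0,0,-4],0,53],
  [[0,0,0],0,53],
  [[0,0,-1],0,53],
  [[0,0,0],0,53],
  [[0,0,-1],0,53],
  [[0,0,0],0,53],
  [[0,0,0],0,53],
])

```text
time_s: 22.6
tcp_pos: [0.4398, 0.1404, 0.0193]
ee_rot: [2.738, -1.541, 0.0]
ft_force: [0.5, -0.1, -0.3]
opening: 0.0574
grasp_force: 39.0
```

apply_moves([
  [[0,0,-1],0,53],
  [[0,0,0],0,53],
  [[0,0,-0.5],0,53],
  [[0,0,0],0,53],
])

```text
time_s: 23.1
tcp_pos: [0.4398, 0.1404, 0.018]
ee_rot: [-2.738, 1.541, -0.0]
ft_force: [-1.7, -0.5, 3.2]
opening: 0.0572
grasp_force: 39.4
```

apply_moves([
  [[0,0,0],0,62],
  [[0,0,0],0,67],
  [[0,0,0],0,68],
  [[0,0,15],0,68],
  [[0,0,40],0,68],
  [[0,0,50],0,80],
  [[2,-30,30],7,85],
  [[2,-40,0],7,85],
  [[2,-40,0],7,85],
  [[1,-40,0],8,85],
  [[0,-40,0],8,85],
  [[0,-40,0],0,85],
  [[0,-34,0],0,85],
  [[0,0,0],0,85],
  [[0,0,0],0,85],
])

```text
time_s: 24.98
tcp_pos: [0.4467, -0.1235, 0.1526]
ee_rot: [-3.085, 0.594, 0.0]
ft_force: [-0.0, 0.6, -0.3]
opening: 0.085
grasp_force: 0.0
```

```bash
python3 - <<'E'
from rel import *
s=monitor.get_state();p,r=s['tcp_pos'],s['ee_rot'];M=cv2.Rodrigues(np.array(r))[0];print(p,np.degrees(np.arctan2(M[1,1],M[0,1]))%180,s['q'][5])
d=cam('top');save(d,'top9.png')
f=lambda x,y,z:at(d,(308+x*66/400-.4,185+y*66/400-.4),z)[:2]*1e3
q=[f(*v,.030) for v in((180,112),(245,140),(175,308),(110,283))];print(np.mean(q,0),f(182,208,.04))
for a,b in((0,3),(1,2)): w=q[a]-q[b];print(np.degrees(np.arctan2(w[1],w[0])),np.hypot(*w))
Y=lambda H,S,V:(H>17)&(H<28)&(S>135)&(V>90)
print('rim',rim(d,'yellow',boxT)); h=hull(d,(235,205,263,232),Y); print(fit(d,h,'sq',.020,.038,[440,140,31]))
print('blue rim',rim(d,'blue',boxT))
t=cv2.imread('pics/top9.png')
cv2.imwrite('pics/c9.png',cv2.resize(t[184:254,214:284],(400,400),interpolation=cv2.INTER_CUBIC))
E
```

```text
[ 0.4466977  -0.1235152   0.15262515] 68.21373640698847 1.1209542873766027
[ 447.19237945 -124.58601116] [ 447.16439619 -125.37341239]
-22.038975635292978 92.70650482999244
-22.599083424224812 91.18789304947728
rim (array([433.3, 147.7]), array([139. , 115.2]), 29.0)
(array([438.9, 138.5,  30.4]), np.float64(0.061))
blue rim (array([ 542.6, -394.9]), array([132.2, 181.7]), 73.7)
```

View pics/c9.png

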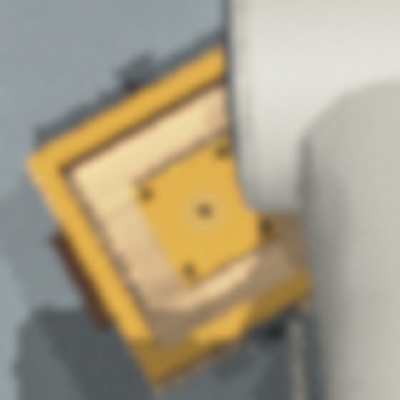

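apply_moves([
  [[1,-1,-50],0,85],
  [[0,0,-45],0,85],
  [[0,0,-25],0,85],
  [[0,0,-12],0,85],
  [[0,0,0],0,85],
  [[0,0,0],0,72],
  [[0,0,0],0,66],
  [[0,0,0],0,62],
  [[0,0,0],0,58],
  [[0,0,0],0,55],
  [[0,0,0],0,55],
], force=30)

```text
time_s: 26.4
tcp_pos: [0.4486, -0.1246, 0.0217]
ee_rot: [-3.085, 0.593, -0.003]
ft_force: [-1.3, 1.0, 5.6]
opening: 0.0593
grasp_force: 32.6
```

apply_moves([
  [[0,0,10],0,55],
  [[0,0,40],0,55],
  [[0,0,50],0,55],
  [[0,0,45],0,55],
  [[10,-30,0],2.5,55],
  [[15,-40,0],2.5,55],
  [[15,-40,0],0,55],
  [[15,-40,0],0,55],
  [[15,-40,0],0,55],
  [[15,-40,0],0,55],
  [[10,-30,0],0,55],
  [[0,-9,0],0,55],
  [[0,0,0],0,55],
  [[0,0,0],0,55],
], force=40)

```text
time_s: 28.15
tcp_pos: [0.5427, -0.3928, 0.1661]
ee_rot: [-3.108, 0.457, -0.0]
ft_force: [-0.0, 0.9, -1.3]
opening: 0.0592
grasp_force: 45.1
```

```bash
python3 - <<'E'
from rel import *
s=monitor.get_state();p,r=s['tcp_pos'],s['ee_rot'];M=cv2.Rodrigues(np.array(r))[0];print(p,np.degrees(np.arctan2(M[1,1],M[0,1]))%180,s['q'][5],s['opening'])
d=cam('top')
print('rimY',rim(d,'yellow',boxT)); print(fit(d,hull(d,(235,205,263,232),lambda H,S,V:(H>17)&(H<28)&(S>135)&(V>90)),'sq',.020,.038,[440,140,31]))
print('rimG',rim(d,'green',boxT))
e=cam('side');save(e,'side10.png')
E
```

```text
[ 0.54265093 -0.39276738  0.16612678] 73.27563905536589 1.6730448495800776 0.059224378106850085
rimY (array([439.1, 139.3]), array([136.9, 136.4]), 32.5)
(array([439. , 138.2,  29.8]), np.float64(0.071))
rimG (array([553., 379.]), array([119. , 120.5]), 89.7)
```

View pics/side10.png

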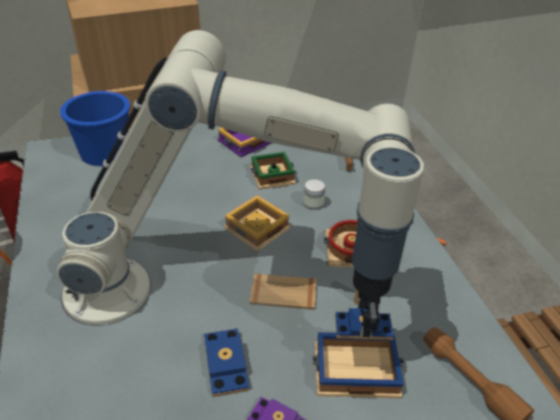

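apply_moves([
  [[1,-1,-50],0,55],
  [[0,0,-45],0,55],
  [[0,0,-30],0,55],
  [[0,0,-12],0,55],
  [[0,0,-4],0,55],
  [[0,0,0],0,55],
  [[0,0,0],0,55],
])

```text
time_s: 29.12
tcp_pos: [0.5446, -0.395, 0.0263]
ee_rot: [3.107, -0.457, 0.004]
ft_force: [0.0, -0.2, -1.5]
opening: 0.0591
grasp_force: 45.1
```

apply_moves([
  [[-1,1,-2],0,55],
  [[0,0,0],0,55],
  [[0,0,-1],0,55],
  [[0,0,0],0,55],
  [[0,0,0],0,55],
])

```text
time_s: 29.75
tcp_pos: [0.5429, -0.3937, 0.0219]
ee_rot: [3.108, -0.458, 0.0]
ft_force: [-0.2, -0.1, -0.3]
opening: 0.059
grasp_force: 45.2
```

apply_moves([
  [[0,0,-0.5],0,55],
  [[0,0,0],0,55],
  [[0,0,-0.5],0,55],
  [[0,0,0],0,55],
  [[0,0,0],0,55],
])

```text
time_s: 30.38
tcp_pos: [0.5429, -0.3937, 0.0218]
ee_rot: [3.108, -0.457, 0.001]
ft_force: [-2.6, 1.4, 7.3]
opening: 0.0587
grasp_force: 46.0
```

apply_moves([
  [[0,0,0],0,64],
  [[0,0,0],0,69],
  [[0,0,0],0,70],
  [[0,0,15],0,70],
  [[0,0,40],0,70],
  [[0,0,50],0,70],
  [[0,0,50],0,60],
  [[0,30,0],5,50],
  [[0,45,0],6,50],
  [[0,45,0],6,50],
  [[0,45,0],0,50],
  [[0,45,0],0,50],
  [[0,45,0],0,50],
  [[0,45,0],0,50],
  [[0,45,0],0,50],
  [[0,45,0],0,50],
  [[0,45,0],0,50],
  [[0,0,0],0,50],
])

```text
time_s: 32.62
tcp_pos: [0.543, 0.0439, 0.177]
ee_rot: [-3.141, -0.013, -0.003]
ft_force: [0.4, -0.7, 0.1]
opening: 0.0496
grasp_force: 0.0
```

```bash
python3 - <<'E'
from rel import *
s=monitor.get_state();p,r=s['tcp_pos'],s['ee_rot'];M=cv2.Rodrigues(np.array(r))[0];print(p,np.degrees(np.arctan2(M[1,1],M[0,1]))%180,s['opening'])
B=lambda H,S,V:(H>100)&(H<125)&(S>120)
d=cam('top');save(d,'top11.png')
print('rimB',rim(d,'blue',boxT)); h=hull(d,(407,165,445,214),B)
for z in(.026,.033,.04): print(z,cv2.minAreaRect(np.array([at(d,u,z)[:2] for u in h],np.float32)*1e3))
# black prints on feet
a,b,w,hh=405,163,42,53
v=cv2.resize(d['image'][b:b+hh,a:a+w],None,fx=4,fy=4,interpolation=cv2.INTER_CUBIC).max(2)
n,l,st,c=cv2.connectedComponentsWithStats((v<60).astype(np.uint8))
for i in range(1,n):
    if st[i,4]>60: print(st[i,4],at(d,(c[i]+.5)/4-.5+[a,b],.030)[:2]*1e3)
E
```

```text
[0.54304417 0.04393945 0.17697433] 90.46069572765754 0.04962732512386214
rimB (array([ 542.7, -394.7]), array([132.6, 181.5]), 73.7)
0.026 ((539.8082885742188, -395.01446533203125), (61.62553405761719, 114.92676544189453), 73.0965347290039)
0.033 ((538.454833984375, -392.5943908691406), (61.28948211669922, 114.30010986328125), 73.09652709960938)
0.04 ((537.1015014648438, -390.1742858886719), (60.953495025634766, 113.67340087890625), 73.0965576171875)
100 [ 589.50153867 -390.71599191]
90 [ 579.54657514 -423.55419567]
108 [ 502.24566472 -364.07736419]
97 [ 492.25226329 -396.98348581]
```

apply_moves([
  [[0,45,0],-0.5,48],
  [[2,45,0],0,48],
  [[2,45,0],0,48],
  [[2,45,0],0,48],
  [[2,45,0],0,48],
  [[2,45,0],0,48],
  [[0,40,0],0,48],
  [[0,21,0],0,48],
  [[0,0,0],0,48],
  [[0,0,0],0,48],
])

```text
time_s: 33.92
tcp_pos: [0.5534, 0.3712, 0.1763]
ee_rot: [3.142, -0.009, 0.001]
ft_force: [0.5, 0.5, -0.1]
opening: 0.048
grasp_force: 0.0
```

apply_moves([
  [[0,4,0],0,48],
  [[0,0,-50],0,48],
  [[0,0,-50],0,48],
  [[0,0,-35],0,48],
  [[0,0,-18],0,48],
  [[0,0,0],0,48],
  [[0,0,0],0,48],
])

```text
time_s: 34.8
tcp_pos: [0.554, 0.3771, 0.0249]
ee_rot: [-3.14, 0.007, -0.004]
ft_force: [0.9, -0.0, -0.4]
opening: 0.0477
grasp_force: 0.0
```

apply_moves([
  [[-0.5,-1,-7],0,48],
  [[0,0,0],0,48],
  [[0,0,0],0,42],
  [[0,0,0],0,37],
  [[0,0,0],0,32],
  [[0,0,0],0,30],
  [[0,0,0],0,30],
], force=25)

```text
time_s: 35.67
tcp_pos: [0.5526, 0.3756, 0.0163]
ee_rot: [-3.141, 0.007, -0.001]
ft_force: [0.3, -1.2, 4.0]
opening: 0.0367
grasp_force: 24.8
```

Lift a little, shift by (-2.5, +6), set down.

apply_moves([
  [[0,0,4],0,30],
  [[0,0,0],0,30],
  [[-2.5,6,0],0,30],
  [[0,0,0],0,30],
  [[0,0,-2],0,30],
  [[0,0,-1],0,30],
  [[0,0,0],0,30],
  [[0,0,-0.5],0,30],
  [[0,0,0],0,30],
])

```text
time_s: 36.8
tcp_pos: [0.5499, 0.3813, 0.0163]
ee_rot: [-3.142, 0.007, -0.0]
ft_force: [0.7, 0.4, 0.1]
opening: 0.0366
grasp_force: 24.5
```

apply_moves([
  [[0,0,-0.5],0,30],
  [[0,0,0],0,30],
  [[0,0,-0.5],0,30],
  [[0,0,0],0,30],
])

```text
time_s: 37.3
tcp_pos: [0.5499, 0.3814, 0.0163]
ee_rot: [-3.141, 0.007, -0.001]
ft_force: [-3.0, -2.3, 6.6]
opening: 0.0363
grasp_force: 25.2
```

apply_moves([
  [[0,0,0],0,40],
  [[0,0,0],0,46],
  [[0,0,0],0,46],
  [[0,0,15],0,46],
  [[0,0,40],0,46],
  [[0,0,50],0,46],
  [[0,0,50],0,60],
  [[-10,-45,0],0,60],
  [[-10,-45,0],0,60],
  [[-10,-45,0],0,60],
  [[-10,-45,0],0,60],
  [[-10,-45,0],0,60],
  [[-10,-45,0],0,60],
  [[-10,-45,0],0,60],
  [[-10,-45,0],0,60],
  [[0,0,0],0,60],
])

```text
time_s: 39.3
tcp_pos: [0.4693, 0.0191, 0.1718]
ee_rot: [-3.141, 0.012, -0.003]
ft_force: [-0.5, -0.0, -0.1]
opening: 0.0598
grasp_force: 0.0
```

```bash
python3 - <<'E'
from rel import *
d=cam('top');save(d,'top12.png'); s=monitor.get_state(); print(s['tcp_pos'],s['time_s'])
print('rimG',rim(d,'green',boxT))
h=hull(d,(160,168,184,193),lambda H,S,V:((H>50)&(H<90)&(S>70))|(V<45)); print(len(h),fit(d,h,'hex',.02,.038,[553,380,0]))
print('red',rim(d,'red',boxT),fit(d,hull(d,(290,132,313,155),RED),'round',.02,.04,[680,-13,0]))
# tin / pin unchanged vs first picture
t0=cv2.imread('pics/top0.png').astype(int);t=cv2.imread('pics/top12.png').astype(int)
for n,(x,y,w) in(('tin',(212,135,34)),('pin',(352,140,30))): print(n,np.abs(t0-t)[y:y+w,x:x+w].mean())
s0=cv2.imread('pics/side0.png').astype(int);e=cam('side');s1=cv2.cvtColor(e['image'],cv2.COLOR_RGB2BGR).astype(int)
for n,(x,y,w) in(('tin',(300,175,32)),('pin',(348,262,46))): print(n,np.abs(s0-s1)[y:y+w,x:x+w].mean())
E
```

```text
[0.46989264 0.02035895 0.17160438] 39.35
rimG (array([553. , 379.1]), array([118.9, 120.6]), 89.6)
12 (array([553.4, 379.4,  -8.7]), np.float64(0.232))
red (array([703. , -18.4]), array([143.2,  96.2]), 81.6) (array([676.9, -13.1, -10.6]), np.float64(1.356))
tin 43.05738177623991
pin 4.492592592592593
tin 19.676106770833332
pin 3.243383742911153
```

apply_moves([
  [[0,-45,0],0,60],
  [[0,-45,0],0,60],
  [[0,-45,0],0,60],
  [[0,-45,0],0,60],
  [[0,-45,0],0,60],
  [[0,-45,0],0,60],
  [[0,0,0],0,60],
  [[0,0,0],0,60],
])

```text
time_s: 40.4
tcp_pos: [0.4704, -0.248, 0.1703]
ee_rot: [-3.141, 0.006, -0.0]
ft_force: [0.2, -0.1, -0.8]
opening: 0.06
grasp_force: 0.0
```

```bash
python3 - <<'E'
from rel import *
t0=cv2.imread('pics/top0.png').astype(int);s0=cv2.imread('pics/side0.png').astype(int)
d=cam('top');e=cam('side');t=cv2.cvtColor(d['image'],cv2.COLOR_RGB2BGR).astype(int);s1=cv2.cvtColor(e['image'],cv2.COLOR_RGB2BGR).astype(int)
for n,(x,y,w) in(('tin',(212,135,34)),('pin',(352,140,30))): print(n,np.abs(t0-t)[y:y+w,x:x+w].mean())
for n,(x,y,w) in(('tin',(300,175,32)),('pin',(348,262,46))): print(n,np.abs(s0-s1)[y:y+w,x:x+w].mean())
print('red',rim(d,'red',boxT),fit(d,hull(d,(290,132,313,155),RED),'round',.02,.04,[680,-13,0]))
s=monitor.get_state();print(s['tcp_pos'],s['qvel'])
E
```

```text
tin 1.393598615916955
pin 69.80037037037037
tin 64.84895833333333
pin 27.392249527410208
red (array([679.9, -14.9]), array([140. , 136.5]), 21.1) (array([679.7, -15. , -18.1]), np.float64(0.202))
[ 0.47033712 -0.24749104  0.17048156] [ 0.00236299 -0.00470294 -0.0032618   0.00329389  0.00093168  0.0033525 ]
```

Tin (top difference 1.4) and pin (4.5 and 3.2 in the earlier pose) are unmoved, and all four patterns are in place. Handing in.

```bash
python3 -c "
from rig import workorder
print(workorder.sign_off())"
```

```text
the job is handed in; nothing more can be done
None
```

The job is handed in at about 40 s: all four patterns stand in their flasks, each measured within about 2 mm of the middle, with yellow and blue squared to within about 1–2°, and the tin and sprue pin unmoved; I viewed 15 pictures, one over the limit of 14.

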